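# Set the clasp rivet of a book flap in the bench press

## Task

Take the flap board that carries the open rivet out of the slotted stand, lay it down flat with the rivet cap upwards and let go of it, then take it again and feed it, cap up and rivet end first, onto the bed of the rivet press until it meets the back stop. Press the palm knob down past the first soft stop, where the setter meets the cap, to its stiff second stop so that the rivet is closed, then let the knob rise fully. Leave the board lying in the press and everything else in its place.

Things in the scene. Friction and masses are not known exactly. Their poses are not given: they have to be found in the camera images.
- board: The flap board with the open rivet: stiff brown leather-covered board 170 x 58 x 9 mm, 80 to 125 g, standing on a long edge in the stand. Origin: middle of the long edge it stands on at the start. Axes: x = normal of the face with the rivet cap (must point up when laid flat), y = along its length towards the rivet end, z = across its width (0 to 58 mm; up at the start).
- board_mid (a point): Centre of the flap board (half-way in length, width and thickness). Between the stand and the press, on the robot's side, the bench is clear for laying it down.
- rivet (a point): Where the rivet leaves the board's cap face: 63 mm from board_mid along the board's y (22 mm from the rivet end), mid-width. Its round steel cap, 12 mm in diameter, stands 5 mm above the face while open, 1.5 mm when closed; below it lies a thin steel clasp plate 36 x 34 mm.
- cap (a joint): How far the rivet cap is closed: 0 m open, 0.0035 m fully closed. It slides under about 10 N and stays where it is left.
- stand_mid (a point): Centre of the top (32 mm above the table) of the slotted wooden stand, 186 mm across the slots (its x), 110 mm along them (its y, the boards' y at the start). Three slots 62 mm apart, 11 mm wide, floor 10 mm above the table: the boards stand 36 mm out of it. Any slot may hold the riveted board; the other two boards have no rivet.
- press_axis (a point): Rivet press: point where the ram axis meets the top of the bed, 50 mm above the table. x = feed direction, from the open front to the back stop; z up. Bed 46 mm wide, from x = -105 mm to the back stop's face at x = +22 mm: a board against the stop has its rivet on the axis and its plain end 43 mm free over the front. Foot 130 mm wide from x = -85 mm, 18 mm high.
- setter (a point): Centre of the flat underside of the setter, the round steel foot of the ram, 20 mm in diameter; 22 mm above the bed when up. The press head above it, 56 mm wide, begins 28 mm in front of the axis; its underside is 60 mm above the bed.
- knob_top (a point): Centre of the flat top of the black palm knob on the ram, 48 mm in diameter, 178 mm above the bed when up, pressed straight down. With the rivet below it goes 8 mm against a light spring (3 to 4 N), then the setter meets the cap; from there 8 N, rising 2 N per mm; the cap closes 3.5 mm at about 14 N; the hard second stop comes at 19 N, 17 mm down in all.
- ram (a joint): Travel of ram and setter downwards: 0 m up, 0.008 m on an open cap, 0.0115 m on a closed cap, 0.0135 m limit. A light spring returns it.
- knob (a joint): Travel of the palm knob on the ram against the stiff spring: 0 m relaxed, 0.0055 m at the second stop.
- plain_board: Bystander: board of 170 x 58 x 9 mm without rivet, standing in the stand; origin at the middle of its lower edge.
- short_board: Bystander: board of 120 x 58 x 9 mm without rivet, standing in the stand; origin at the middle of its lower edge.
- hammer: Bystander: hammer lying on the bench, 220 mm long, 34 mm high; origin on the table under its middle.
- glue_pot: Bystander: closed round pot, 76 mm in diameter, 68 mm high; origin at its underside.
- rivet_jar: Bystander: small clear jar with steel lid, 48 mm in diameter, 60 mm high; origin at its underside.
- bone_folder: Bystander: flat cream folding tool 160 x 22 x 5 mm lying on the bench; origin under its middle.
- spool: Bystander: spool of dark ribbon, white flanges 100 mm in diameter, 78 mm high; origin at its underside.
Not all that is in view belongs to the job. Leave any turquoise or yellow look-alike of the board alone.

How it is judged:
By the outcome, as a careful person would: the job done as asked, in the order asked, and still so for the second after the job is handed in, with the robot touching nothing.
It also fails if it takes over 66 s, if anything falls off the work surface, if the arm or the gripper's body presses on something with over 40 N, if the wrist force passes 120 N, or if a joint passes its speed limit or range.

## Robot

A 7-joint arm with a two-finger parallel gripper is mounted at the origin on the work surface. World frame = base frame: x ahead of the robot, y to its left, z up, the work surface at z = 0. Lengths are in m, angles in rad, forces in N, time in s.
With the tool pointing down it reaches from about 0.425 to 0.875 m from the base axis. Payload 4.7 kg.
Tool frame: the origin (TCP) lies on the centre line of the jaws, within the pads' length; the fingertips stand 8 mm ahead of it and the grasp point (between the pads) lies 11 mm behind it; z points along the fingers, y is the direction in which the jaws open and shut (so a half turn about z gives the same grasp; the last joint's range is limited). The gripper opens to 87 mm and grips with 3 to 60 N. Pads are 19 mm wide; open, the fingers measure 117 mm over their backs; the gripper's body (75 mm by 190 mm) begins 51 mm behind the grasp point.
Start: joints at [1.299, 0.321, -0.07, 1.45, 0.023, 1.371, -0.057], TCP at [0.183, -0.624, 0.231] pointing down, gripper open.
Joint ranges: [-2.86, 2.86], [-0.3, 2.09], [-1.38, 1.24], [0.06, 2.45], [-1.56, 4.7], [0.09, 2.05], [-2.69, 2.69]. Speed limits (rad/s): [2.57, 2.57, 3.14, 3.14, 3.14, 3.14, 3.14].

## Interface

Orientations are given as a rotation vector (axis times angle).
In Python, from bench import ctrl, cams, workorder gives the robot as it stands. The module is installed in compiled form; this text tells all that it offers.
- The arm moves only by the tool carry_out, never from a script. Its argument "rows" is a list of rows, each an object with "offset": the shift along the tool's x, y, z in m, a list of three; "rot": the turn, a rotation vector about the tool's x, y, z in degrees, a list of three; "gripper": the opening, from 0 (shut) to 1 (fully open). In form: [{"offset": [dx, dy, dz], "rot": [rx, ry, rz], "gripper": gripper}, ...]. A call has 1 to 10 rows; each row shifts and turns the commanded pose from where the row before left it, along the tool's axes as they then stand; what a row does not reach is not made up. A row lasts 1/8 s, in which the tool goes at most 62.5 mm and 10.7 degrees, less where a joint would pass 70% of its speed; a pose out of reach is approached as far as the arm can. A call is refused whole if a number of a shift passes 0.0625 or a number of a turn 10.7, either way. A call with a gripper value outside its range is refused whole. The fingers move at their own pace and stop on an object; "grip_force" is the grip in N (left out, the last holds). Time passes only in rows, so rows that do not move let the fingers close. It gives the time, the measured TCP pose, the force and the opening at its end, in the units of the state.
- ctrl.get_state(): the state, without advancing time (a new reading comes with each control period).
- cams.get_image(name): name is "side" or "top" or "wrist"; returns a dict with "img" (400x640x3 uint8, red, green, blue), "vfov" (degrees; the focal length in pixels is half the picture's height over the tangent of half this angle, whatever the lens; pixels are square), "cx", "cy" (the principal point, pixels), "R" (3x3) and "t" (3): a world point X has camera coordinates R X + t. Camera axes: x right, y down, z forward; pixel columns grow to the right and rows downward; lengths in m; the calibration is good to about 2 mm. The wrist camera is an equidistant fisheye: a pixel r from the principal point sees the ray r / f radians off the axis. A picture is of the moment at which its call begins. There is no depth.
- workorder.close_job(): hands the job in, once; it reports no verdict.
The state is a dict: "time": time; "joint_positions": joint angles; "qd": joint speeds; "joint_torque": joint torques, N m; "position": TCP position; "tool_rot": TCP orientation; "ft_force": force on the tool from outside, world axes, zero at the start; "torque": the same for the moment, N m; "grip_width": opening from 0.0 (shut) to 1.0 (fully open).
Only numpy, scipy, OpenCV 4.12 (cv2) and the standard library are available. Lean on these libraries where they do the work, as an engineer would, in place of code of your own. Each camera call takes 0.05 s, during which the arm holds its last target.

## Working session

There is one attempt and no reset: what is moved stays moved. The work goes in short steps, Python scripts to look and compute and a tool call to move; the robot and the scene stay as the last step left them, time stands still between calls to the robot, and variables do not carry over. Pictures are saved under pics/ and viewed, and the job is handed in when it is done.

Besides the shell and the picture viewer there is one more tool, called by a JSON object that holds its "fn" and its "kwargs", one argument or row to a line. carry_out: Moves the arm, as the interface text tells. Its arguments: {"type":"object","properties":{"rows":{"type":"array"},"grip_force":{"type":"number"}},"required":["rows"]}

```bash
mkdir -p pics
cat > h.py <<'E'
import numpy as np, cv2
from bench import ctrl,cams,workorder
def shot(n,tag):
    d=cams.get_image(n); cv2.imwrite(f'pics/{tag}.png',d['img'][:,:,::-1]); 
    np.savez(f'pics/{tag}.npz',**{k:d[k] for k in d})
    return d
def f(d): return 200/np.tan(np.radians(float(d['vfov']))/2)
def ray(d,u,v,fish=False):
    F=f(d); x=(u-d['cx'])/F; y=(v-d['cy'])/F
    if fish:
        r=np.hypot(x,y); s=np.sin(r)/r if r>1e-9 else 1; c=np.array([x*s,y*s,np.cos(r)])
    else: c=np.array([x,y,1.])
    R=d['R']; return -R.T@d['t'], R.T@c
def onz(d,u,v,z,fish=False):
    o,r=ray(d,u,v,fish); return o+r*(z-o[2])/r[2]
def proj(d,X,fish=False):
    c=d['R']@np.array(X)+d['t']; F=f(d)
    if fish:
        th=np.arctan2(np.hypot(c[0],c[1]),c[2]); n=np.hypot(c[0],c[1])+1e-12
        return d['cx']+F*th*c[0]/n, d['cy']+F*th*c[1]/n
    return d['cx']+F*c[0]/c[2], d['cy']+F*c[1]/c[2]
def load(tag): return dict(np.load(f'pics/{tag}.npz'))
E
python3 - <<'E'
from h import *
np.set_printoptions(precision=4,suppress=True)
print(ctrl.get_state())
for n in ['side','top','wrist']:
    d=shot(n,n+'0'); print(n,d['img'].shape,d['vfov'],d['cx'],d['cy'],-d['R'].T@d['t'],d['R'])
E
```

```text
{'time': 0.0, 'joint_positions': array([ 1.2991,  0.3218, -0.0701,  1.4517,  0.0226,  1.3708, -0.0569]), 'qd': array([ 0.0003, -0.0016, -0.0001, -0.0001, -0.0007,  0.0005, -0.0008]), 'joint_torque': array([  0.0003, -49.1301,  -0.4042, -31.253 ,  -0.0642,   0.0436,
         0.0002]), 'position': array([ 0.1831, -0.6231,  0.2294]), 'tool_rot': array([-3.1077, -0.4472,  0.0005]), 'ft_force': array([-0.4769, -0.4406,  0.6576]), 'torque': array([-0.0368,  0.0319,  0.0157]), 'grip_width': 0.9964156793139023}
side (400, 640, 3) 44.84650571216828 314.03094352842794 198.33134720510984 [0.2794 0.8959 1.1895] [[-0.9615 -0.2745  0.016 ]
 [-0.2152  0.715  -0.6652]
 [ 0.1711 -0.643  -0.7465]]
top (400, 640, 3) 48.99194300923873 323.77904796223663 201.77412419664347 [ 0.2014 -0.0152  1.6737] [[ 0.0027 -0.9999 -0.0155]
 [-0.9832  0.0002 -0.1826]
 [ 0.1826  0.0158 -0.9831]]
wrist (400, 640, 3) 65.70646984690485 319.20421452152686 199.74989503163806 [ 0.2545 -0.6028  0.3845] [[ 0.2817 -0.9595 -0.0024]
 [-0.9223 -0.2714  0.2752]
 [-0.2648 -0.0753 -0.9614]]
```

View pics/side0.png

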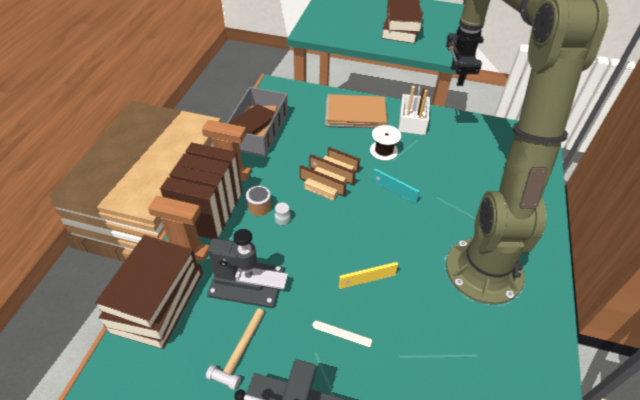

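View pics/top0.png

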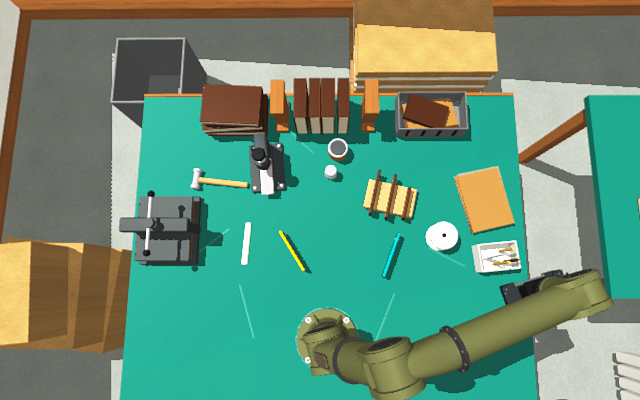

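View pics/wrist0.png

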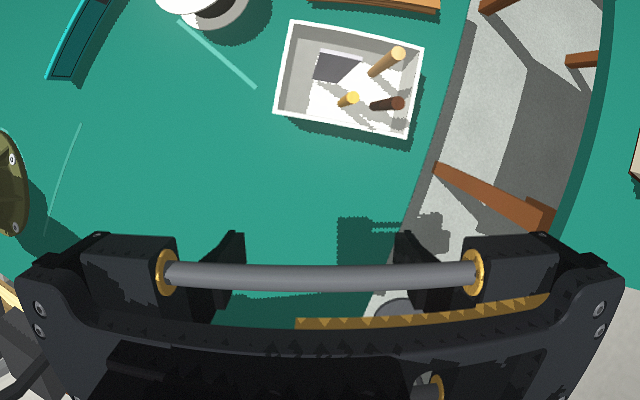

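The overview shows the stand near (390,198) in the top view and near (330,175) in the side view. The press is near (267,165) in top, and the turquoise and yellow look-alikes lie in front. I'll zoom in on these.

Run:
```python
import cv2
for n,(a,b,c,e) in {'side0':(280,140,390,210),'top0':(350,160,430,230)}.items():
    i=cv2.imread(f'pics/{n}.png')[b:e,a:c]; cv2.imwrite(f'pics/{n}_st.png',cv2.resize(i,None,fx=7,fy=7,interpolation=cv2.INTER_CUBIC))
for n,(a,b,c,e) in {'side0':(200,220,300,310),'top0':(235,125,305,205)}.items():
    i=cv2.imread(f'pics/{n}.png')[b:e,a:c]; cv2.imwrite(f'pics/{n}_pr.png',cv2.resize(i,None,fx=6,fy=6,interpolation=cv2.INTER_CUBIC))
```

```text
(no output)
```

View pics/side0_st.png

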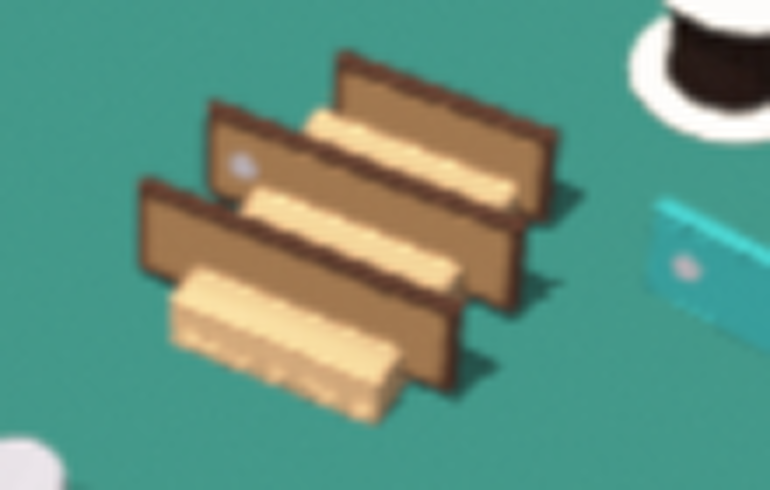

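View pics/top0_st.png

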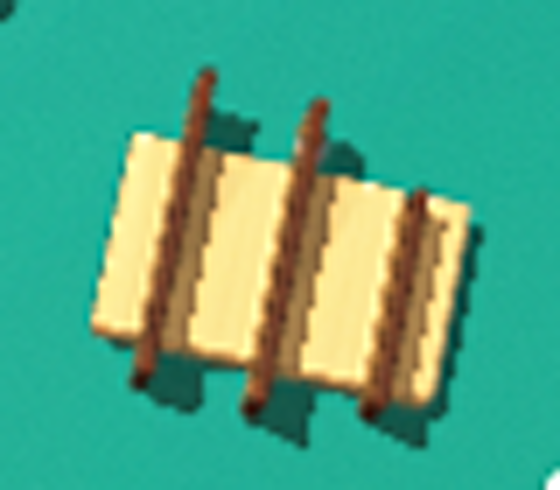

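View pics/side0_pr.png

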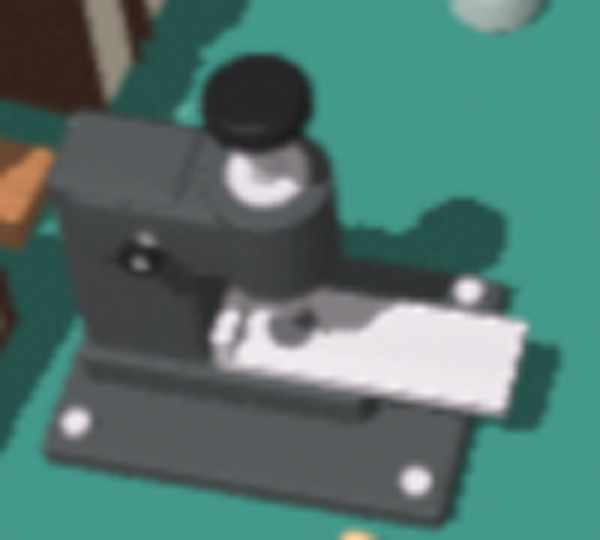

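View pics/top0_pr.png

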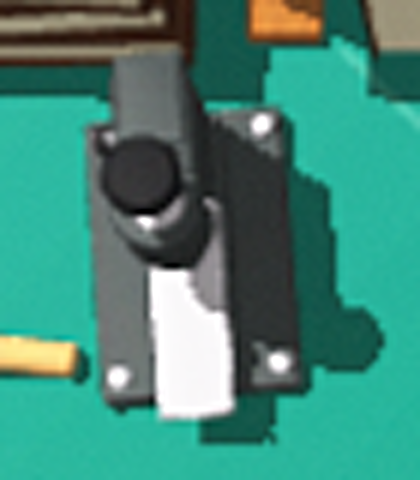

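The rivet is on the middle board at its +x end. I need to know which face carries the cap, so I'll measure positions roughly first.

Run:
```python
from h import *
np.set_printoptions(precision=4,suppress=True)
t=load('top0'); s=load('side0')
def T(x,y,z): print('top',(x,y),onz(t,x,y,z))
print('stand/boards top edge z=.068')
o=lambda x,y:(350+x/7,160+y/7)
for p in [(205,75),(143,380),(318,103),(253,408),(418,193),(370,412)]: T(*o(*p),.068)
print('stand top corners'); 
for p in [(140,135),(470,205),(435,405),(95,330)]: T(*o(*p),.032)
o=lambda x,y:(235+x/6,125+y/6)
print('knob'); T(*o(141,175),.228)
print('bed front corners');
for p in [(160,418),(233,410),(152,268)]: T(*o(*p),.05)
print('foot'); 
for p in [(112,405),(305,390),(280,110),(118,377),(280,361),(262,124)]: T(*o(*p),.018)
o=lambda x,y:(200+x/6,220+y/6)
def S(x,y,z): print('side',onz(s,x,y,z))
S(*o(258,90),.228)
for p in [(522,322),(500,412),(225,362)]: S(*o(*p),.05)
for p in [(505,285),(440,520),(50,455)]: S(*o(*p),.018)
o=lambda x,y:(280+x/7,140+y/7)
print('side boards');
for p in [(145,182),(455,300),(213,104),(520,222),(345,55),(553,133)]: S(*o(*p),.068)
S(*o(242,165),.039)
print('others top');
for p in [(281,233),(304,269),(400,235),(386,276),(242,262),(247,223)]: T(*p,.0)
```

```text
stand/boards top edge z=.068
top (379.2857142857143, 170.71428571428572) [ 0.6185 -0.1981  0.068 ]
top (370.42857142857144, 214.28571428571428) [ 0.4526 -0.162   0.068 ]
top (395.42857142857144, 174.71428571428572) [ 0.6029 -0.2582  0.068 ]
top (386.14285714285717, 218.28571428571428) [ 0.4377 -0.2196  0.068 ]
top (409.7142857142857, 187.57142857142858) [ 0.5535 -0.3101  0.068 ]
top (402.85714285714283, 218.85714285714286) [ 0.4356 -0.281   0.068 ]
stand top corners
top (370.0, 179.28571428571428) [ 0.594  -0.1659  0.032 ]
top (417.1428571428571, 189.28571428571428) [ 0.5547 -0.3447  0.032 ]
top (412.14285714285717, 217.85714285714286) [ 0.4447 -0.322   0.032 ]
top (363.57142857142856, 207.14285714285714) [ 0.4856 -0.1398  0.032 ]
knob
top (258.5, 154.16666666666666) [0.636  0.2322 0.228 ]
bed front corners
top (261.6666666666667, 194.66666666666669) [0.5304 0.2459 0.05  ]
top (273.8333333333333, 193.33333333333331) [0.5355 0.1999 0.05  ]
top (260.3333333333333, 169.66666666666666) [0.6279 0.2538 0.05  ]
foot
top (253.66666666666666, 192.5) [0.5455 0.2822 0.018 ]
top (285.83333333333
[... 272 characters left out ...]
666666) [0.7337 0.1896 0.018 ]
side [0.6353 0.2357 0.228 ]
side [0.5357 0.204  0.05  ]
side [0.5304 0.2521 0.05  ]
side [0.6584 0.2628 0.05  ]
side [0.5571 0.1671 0.018 ]
side [0.5457 0.2946 0.018 ]
side [0.7269 0.3136 0.018 ]
side boards
side [ 0.6177 -0.1947  0.068 ]
side [ 0.46   -0.1624  0.068 ]
side [ 0.602  -0.2553  0.068 ]
side [ 0.4426 -0.22    0.068 ]
side [ 0.5501 -0.3075  0.068 ]
side [ 0.4408 -0.2832  0.068 ]
side [ 0.5849 -0.2478  0.039 ]
others top
top (281, 233) [0.3906 0.1753 0.    ]
top (304, 269) [0.2543 0.0856 0.    ]
top (400, 235) [ 0.3833 -0.2795  0.    ]
top (386, 276) [ 0.229  -0.2226  0.    ]
top (242, 262) [0.28   0.3212 0.    ]
top (247, 223) [0.4292 0.3074 0.    ]
```

{"fn": "carry_out", "kwargs": {
  "rows": [
    {"offset": [0,0,0],"rot": [0,0,9.7],"gripper": 1},
    {"offset": [0,0,0],"rot": [0,0,9.7],"gripper": 1},
    {"offset": [0,0,0],"rot": [0,0,9.7],"gripper": 1},
    {"offset": [0.037,-0.041,0],"rot": [0,0,0],"gripper": 1},
    {"offset": [0.037,-0.041,0],"rot": [0,0,0],"gripper": 1},
    {"offset": [0.037,-0.041,0],"rot": [0,0,0],"gripper": 1},
    {"offset": [0.037,-0.041,0],"rot": [0,0,0],"gripper": 1},
    {"offset": [0.037,-0.041,0],"rot": [0,0,0],"gripper": 1},
    {"offset": [0.037,-0.041,0],"rot": [0,0,0],"gripper": 1},
    {"offset": [0.037,-0.041,0],"rot": [0,0,0],"gripper": 1}
  ]
}}

```text
time: 1.4
position: [0.5002, -0.3996, 0.2303]
tool_rot: [3.122, -0.348, -0.001]
ft_force: [0.9, -0.4, 0.0]
grip_width: 1.001
```

Run:
```python
from h import *
from scipy.spatial.transform import Rotation as Ro
np.set_printoptions(precision=4,suppress=True)
d=shot('wrist','w1'); s=ctrl.get_state(); print(s['time'],s['position'],Ro.from_rotvec(s['tool_rot']).as_matrix(),s['joint_positions'])
```

```text
1.45 [ 0.5082 -0.3912  0.2301] [[ 0.9778 -0.2093  0.0054]
 [-0.2094 -0.9778  0.0054]
 [ 0.0041 -0.0064 -1.    ]] [ 0.7957  0.3109 -0.2227  1.4705  0.0614  1.3663 -1.2108]
```

View pics/w1.png

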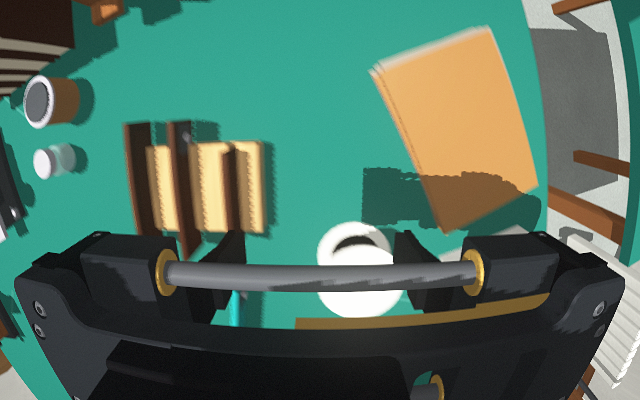

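Run:
```python
import cv2
i=cv2.imread('pics/w1.png')[100:260,100:290]; cv2.imwrite('pics/w1z.png',cv2.resize(i,None,fx=4,fy=3.7,interpolation=cv2.INTER_CUBIC))
```

```text
(no output)
```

View pics/w1z.png

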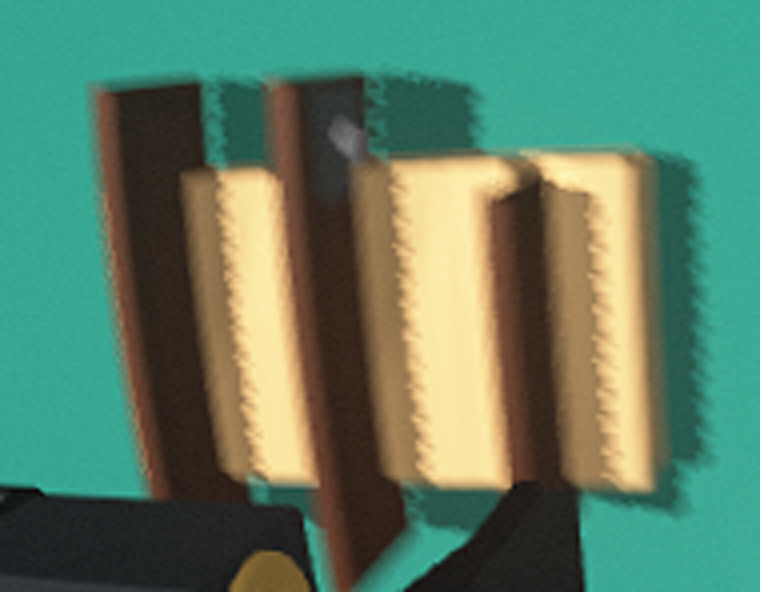

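The close-up shows the clasp plate and protruding cap on the -y face of the middle board, at its +x end (about (188,135) in the wrist image). The grey disc seen from the side is the rivet's back. I'll move above the board with the gripper partly open.

{"fn": "carry_out", "kwargs": {
  "rows": [
    {"offset": [-0.006,-0.05,0],"rot": [0,0,0.6],"gripper": 0.45},
    {"offset": [-0.006,-0.05,0],"rot": [0,0,0],"gripper": 0.45},
    {"offset": [-0.007,-0.052,0],"rot": [0,0,0],"gripper": 0.45},
    {"offset": [0,0,0.05],"rot": [0,0,0],"gripper": 0.45},
    {"offset": [0,0,0.04],"rot": [0,0,0],"gripper": 0.45},
    {"offset": [0,0,0],"rot": [0,0,0],"gripper": 0.45},
    {"offset": [0,0,0],"rot": [0,0,0],"gripper": 0.45}
  ]
}}

```text
time: 2.33
position: [0.5159, -0.249, 0.142]
tool_rot: [3.12, -0.365, 0.003]
ft_force: [0.4, 0.5, 0.6]
grip_width: 0.456
```

Run:
```python
from h import *
from scipy.spatial.transform import Rotation as Ro
np.set_printoptions(precision=4,suppress=True)
d=shot('wrist','w2'); s=ctrl.get_state(); print(s['time'],s['position'],Ro.from_rotvec(s['tool_rot']).as_matrix(),s['grip_width'])
t=shot('top','top1')
i=t['img'][130:250,330:450,::-1]; cv2.imwrite('pics/top1z.png',cv2.resize(i,None,fx=5,fy=5,interpolation=cv2.INTER_CUBIC))
```

```text
2.375 [ 0.5164 -0.2491  0.1426] [[ 0.973  -0.2309  0.0029]
 [-0.2308 -0.973  -0.0014]
 [ 0.0032  0.0007 -1.    ]] 0.45687034520304515
```

View pics/w2.png

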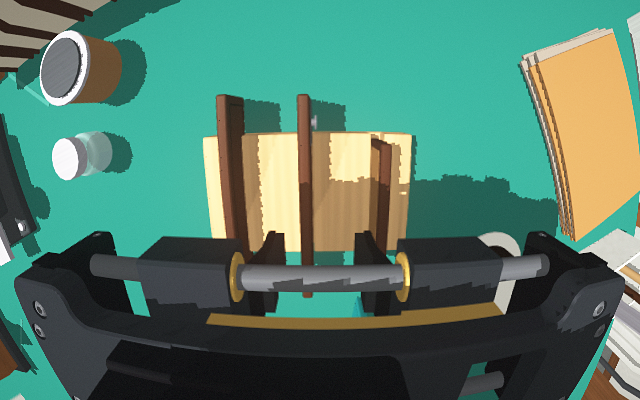

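Run:
```python
from h import *
np.set_printoptions(precision=4,suppress=True)
d=load('w2')
i=d['img'][80:310,190:430,::-1]; cv2.imwrite('pics/w2z.png',cv2.resize(i,None,fx=3,fy=2.6,interpolation=cv2.INTER_CUBIC))
for p in [(303.5,96),(304,130),(305.5,230),(307,297)]: print(onz(d,*p,.068,True))
print(proj(d,[.6024,-.2568,.068],True),proj(d,[.5213,-.2383,.068],True))
```

```text
[ 0.6036 -0.2587  0.068 ]
[ 0.579  -0.2531  0.068 ]
[ 0.5027 -0.2353  0.068 ]
[ 0.4407 -0.2208  0.068 ]
(np.float64(301.31425968602707), np.float64(98.14656871591058)) (np.float64(303.35874786082564), np.float64(207.49212109191546))
```

View pics/w2z.png

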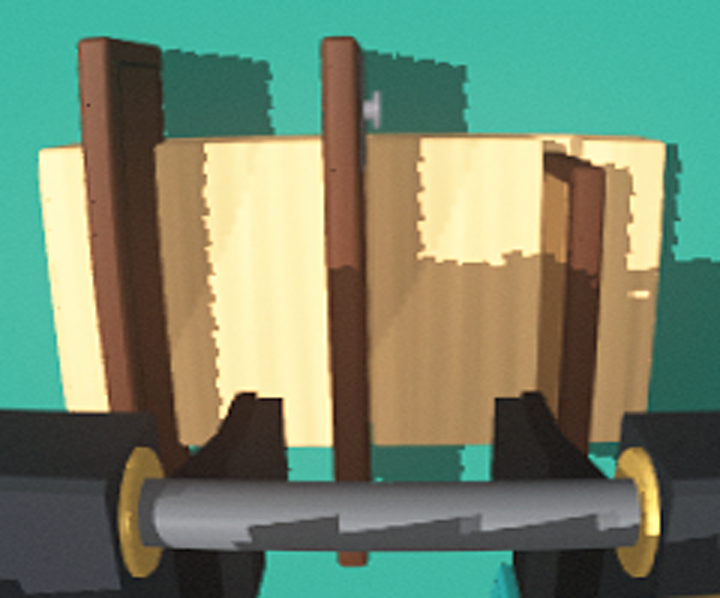

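The protruding cap shows clearly on the right (-y) side at about (315,120). The board's mid top edge is at (0.522,-0.240), and the tool yaw already matches. I'll descend and grip.

{"fn": "carry_out", "kwargs": {
  "rows": [
    {"offset": [0.003,-0.01,0.02],"rot": [0,0,0],"gripper": 0.45},
    {"offset": [0,0,0.04],"rot": [0,0,0],"gripper": 0.45},
    {"offset": [0,0,0.032],"rot": [0,0,0],"gripper": 0.45},
    {"offset": [0,0,0],"rot": [0,0,0],"gripper": 0.45},
    {"offset": [0,0,0],"rot": [0,0,0],"gripper": 0},
    {"offset": [0,0,0],"rot": [0,0,0],"gripper": 0},
    {"offset": [0,0,0],"rot": [0,0,0],"gripper": 0},
    {"offset": [0,0,0],"rot": [0,0,0],"gripper": 0}
  ],
  "grip_force": 30
}}

```text
time: 3.42
position: [0.5208, -0.2394, 0.0493]
tool_rot: [3.12, -0.364, 0.002]
ft_force: [0.1, 2.4, 2.5]
grip_width: 0.102
```

{"fn": "carry_out", "kwargs": {
  "rows": [
    {"offset": [0,0,-0.03],"rot": [0,0,0],"gripper": 0},
    {"offset": [0,0,-0.045],"rot": [0,0,0],"gripper": 0},
    {"offset": [0,0,-0.045],"rot": [0,0,0],"gripper": 0},
    {"offset": [-0.018,-0.047,0],"rot": [0,0,0],"gripper": 0},
    {"offset": [-0.018,-0.047,0],"rot": [0,0,0],"gripper": 0},
    {"offset": [-0.018,-0.047,0],"rot": [0,0,0],"gripper": 0},
    {"offset": [-0.019,-0.047,0],"rot": [0,0,0],"gripper": 0},
    {"offset": [-0.019,-0.047,0],"rot": [0,0,0],"gripper": 0},
    {"offset": [0,0,0],"rot": [0,0,-9],"gripper": 0},
    {"offset": [0,0,0],"rot": [0,0,-9],"gripper": 0}
  ]
}}

```text
time: 4.68
position: [0.4846, 0.0113, 0.1685]
tool_rot: [3.138, 0.139, -0.0]
ft_force: [-0.3, -0.7, -1.8]
grip_width: 0.101
```

{"fn": "carry_out", "kwargs": {
  "rows": [
    {"offset": [0,0,0],"rot": [-9,0,0],"gripper": 0},
    {"offset": [0,0,0],"rot": [-9,0,0],"gripper": 0},
    {"offset": [0,0,0],"rot": [-9,0,0],"gripper": 0},
    {"offset": [0,0,0],"rot": [-9,0,0],"gripper": 0},
    {"offset": [0,0,0],"rot": [0,0,0],"gripper": 0}
  ]
}}

```text
time: 5.3
position: [0.4839, 0.0137, 0.1664]
tool_rot: [2.514, 0.113, 0.03]
ft_force: [0.3, 0.5, -0.2]
grip_width: 0.099
```

```bash
cat >> h.py <<'E'
from scipy.spatial.transform import Rotation as Ro
np.set_printoptions(precision=4,suppress=True)
def st():
    s=ctrl.get_state(); R=Ro.from_rotvec(s['tool_rot']).as_matrix()
    print(s['time'],s['position'],'grip',s['grip_width'],'F',s['ft_force'],'q',s['joint_positions']); print(R); return s,R
E
python3 - <<'E'
from h import *
st(); shot('side','side2'); shot('wrist','w3')
E
```

```text
5.3 [0.4839 0.0137 0.1664] grip 0.09892303530265688 F [ 0.3014  0.5099 -0.1752] q [ 0.116   0.2082 -0.672   1.9143  0.6801  1.4415 -2.2699]
[[ 0.9961  0.0743  0.0477]
 [ 0.0882 -0.8073 -0.5836]
 [-0.0048  0.5855 -0.8107]]
```

View pics/side2.png

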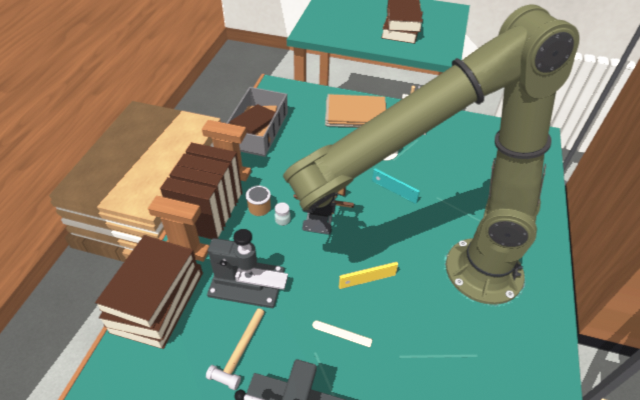

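View pics/w3.png

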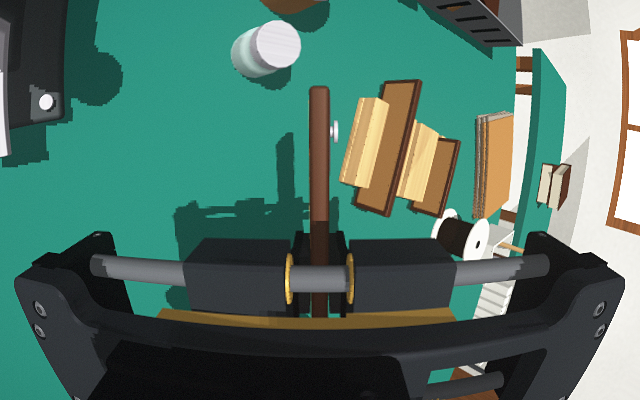

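{"fn": "carry_out", "kwargs": {
  "rows": [
    {"offset": [0,0,0],"rot": [-4.5,0,0],"gripper": 0},
    {"offset": [0,-0.021,0.025],"rot": [0,0,0],"gripper": 0},
    {"offset": [0,-0.021,0.025],"rot": [0,0,0],"gripper": 0},
    {"offset": [0,-0.021,0.025],"rot": [0,0,0],"gripper": 0},
    {"offset": [0,-0.016,0.019],"rot": [0,0,0],"gripper": 0},
    {"offset": [0,0,0],"rot": [0,0,0],"gripper": 0},
    {"offset": [0,0,0],"rot": [0,0,0],"gripper": 0}
  ]
}}

```text
time: 6.28
position: [0.486, 0.0086, 0.0472]
tool_rot: [2.434, 0.095, 0.038]
ft_force: [-0.1, 0.5, -1.1]
grip_width: 0.099
```

Run:
```python
from h import *
st()
```

```text
6.275 [0.486  0.0086 0.0472] grip 0.09883967166729556 F [-0.1303  0.484  -1.118 ] q [ 0.0218  0.441  -0.6286  1.9837  0.8705  1.3672 -2.5465]
[[ 0.9969  0.0588  0.053 ]
 [ 0.0791 -0.7583 -0.647 ]
 [ 0.0022  0.6492 -0.7606]]
```

{"fn": "carry_out", "kwargs": {
  "rows": [
    {"offset": [0,-0.006,0.007],"rot": [0,0,0],"gripper": 0},
    {"offset": [0,-0.003,0.0035],"rot": [0,0,0],"gripper": 0},
    {"offset": [0,0,0],"rot": [0,0,0],"gripper": 0},
    {"offset": [0,0,0],"rot": [0,0,0],"gripper": 0}
  ]
}}

```text
time: 6.78
position: [0.4853, 0.0096, 0.0326]
tool_rot: [2.432, 0.099, 0.038]
ft_force: [-1.0, 1.6, 5.1]
grip_width: 0.1
```

Run:
```python
from h import *
st(); d=shot('side','side3')
cv2.imwrite('pics/side3z.png',cv2.resize(d['img'][150:270,260:400,::-1],None,fx=5,fy=5))
```

```text
6.775 [0.4853 0.0096 0.0326] grip 0.10025079650494 F [-0.9798  1.6177  5.0749] q [ 0.0116  0.4677 -0.6214  1.9887  0.8876  1.3545 -2.5712]
[[ 0.9967  0.0616  0.0536]
 [ 0.0817 -0.7572 -0.648 ]
 [ 0.0006  0.6502 -0.7597]]
```

View pics/side3z.png

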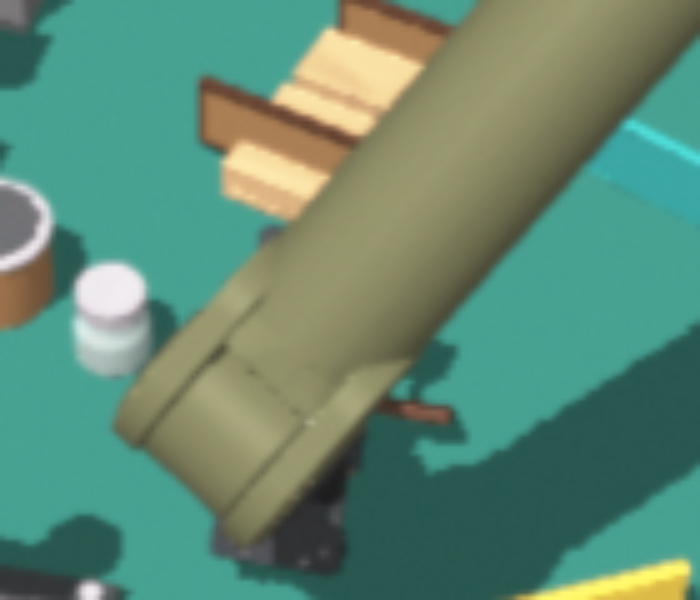

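The board touches down with 5 N. I'll open partly so it leans on the lower finger, then draw back along the tool axis.

{"fn": "carry_out", "kwargs": {
  "rows": [
    {"offset": [0,0,0],"rot": [0,0,0],"gripper": 0.2},
    {"offset": [0,0,0],"rot": [0,0,0],"gripper": 0.3},
    {"offset": [0,0,0],"rot": [0,0,0],"gripper": 0.36},
    {"offset": [0,0,0],"rot": [0,0,0],"gripper": 0.36},
    {"offset": [0,0,-0.01],"rot": [0,0,0],"gripper": 0.36},
    {"offset": [0,0,-0.015],"rot": [0,0,0],"gripper": 0.36},
    {"offset": [0,0,-0.02],"rot": [0,0,0],"gripper": 0.36},
    {"offset": [0,0,-0.03],"rot": [0,0,0],"gripper": 0.36},
    {"offset": [0,0,-0.03],"rot": [0,0,0],"gripper": 0.36},
    {"offset": [0,0,-0.03],"rot": [0,0,0],"gripper": 0.36}
  ]
}}

```text
time: 8.07
position: [0.4778, 0.0988, 0.1365]
tool_rot: [2.434, 0.1, 0.039]
ft_force: [0.1, -0.3, 0.2]
grip_width: 0.363
```

Run:
```python
from h import *
st(); shot('wrist','w4'); shot('top','top4')
```

```text
8.075 [0.4778 0.0988 0.1365] grip 0.3630419169282203 F [ 0.0985 -0.2648  0.2488] q [-0.0747  0.3903 -0.7049  1.8379  0.7553  1.5745 -2.5188]
[[ 0.9966  0.0621  0.0545]
 [ 0.0826 -0.7583 -0.6467]
 [ 0.0012  0.649  -0.7608]]
```

View pics/w4.png

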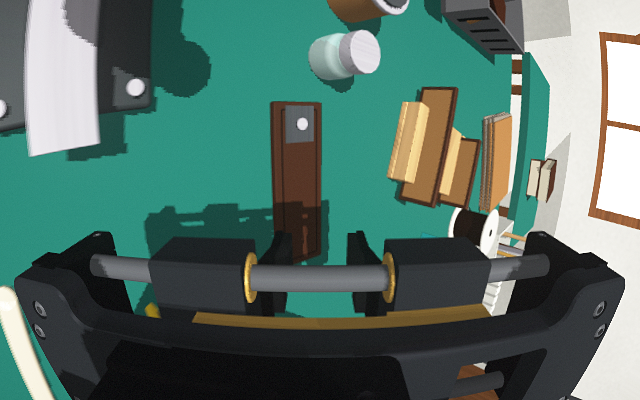

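The board lies flat with the clasp plate and cap facing up (cap at (302,124)). I'll straighten the tool and then measure.

{"fn": "carry_out", "kwargs": {
  "rows": [
    {"offset": [0,0,-0.02],"rot": [10.1,0,0],"gripper": 1},
    {"offset": [0,0,-0.02],"rot": [10.1,0,0],"gripper": 1},
    {"offset": [0,0,0],"rot": [10.1,0,0],"gripper": 1},
    {"offset": [0,0,0],"rot": [10.1,0,0],"gripper": 1},
    {"offset": [0,0.04,0],"rot": [0,0,0],"gripper": 1},
    {"offset": [0,0.04,0],"rot": [0,0,0],"gripper": 1},
    {"offset": [0,0,0],"rot": [0,0,0],"gripper": 1},
    {"offset": [0,0,0],"rot": [0,0,0],"gripper": 1}
  ]
}}

```text
time: 9.18
position: [0.4821, 0.0408, 0.167]
tool_rot: [3.138, 0.128, -0.001]
ft_force: [0.3, 0.4, -0.2]
grip_width: 0.99
```

Run:
```python
from h import *
st(); d=shot('wrist','w5'); t=shot('top','top5')
cv2.imwrite('pics/top5z.png',cv2.resize(t['img'][110:260,240:400,::-1],None,fx=4,fy=4,interpolation=cv2.INTER_CUBIC))
```

```text
9.175 [0.4821 0.0408 0.167 ] grip 0.9900790660616691 F [ 0.3322  0.4393 -0.235 ] q [ 0.5002  0.0416 -0.6489  1.915   0.0285  1.1943 -1.6478]
[[ 0.9967  0.0816 -0.0004]
 [ 0.0816 -0.9967 -0.0015]
 [-0.0005  0.0014 -1.    ]]
```

View pics/w5.png

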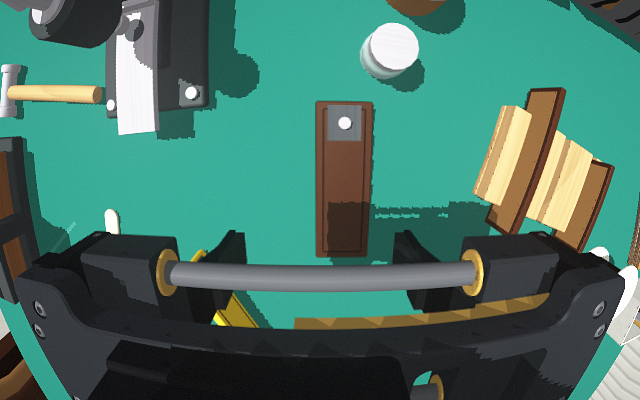

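View pics/top5z.png

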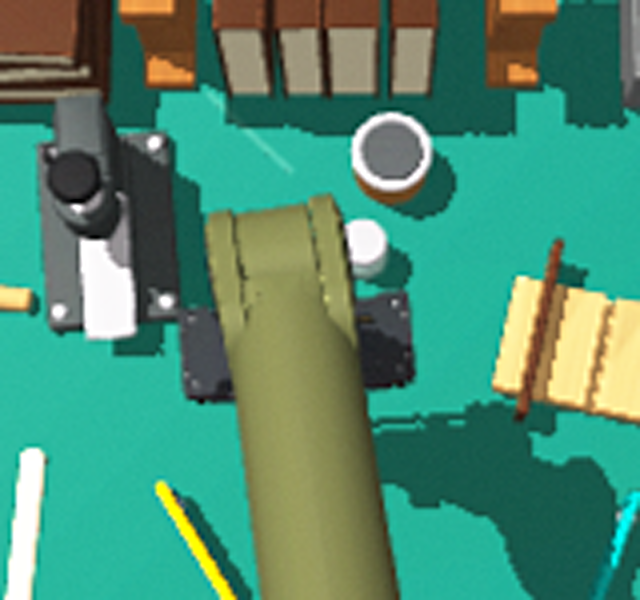

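```bash
cat > brd.py <<'E'
from h import *
def board(d,z,roi):
    im=d['img'].astype(int); r,g,b=im[...,0],im[...,1],im[...,2]
    m=((r>g+12)&(r<150)&(g<100)).astype(np.uint8)
    k=np.zeros_like(m); x0,y0,x1,y1=roi; k[y0:y1,x0:x1]=m[y0:y1,x0:x1]
    k=cv2.morphologyEx(k,cv2.MORPH_CLOSE,np.ones((5,5)))
    cs,_=cv2.findContours(k,cv2.RETR_EXTERNAL,cv2.CHAIN_APPROX_NONE); c=max(cs,key=cv2.contourArea)
    P=np.array([onz(d,u,v,z,True)[:2] for u,v in c[:,0]]); 
    rect=cv2.minAreaRect((P*1000).astype(np.float32)); return rect,cv2.boxPoints(rect),c
E
python3 - <<'E'
from brd import *
d=load('w5')
rect,box,c=board(d,.009,(290,90,400,280)); print(rect);print(box)
print('cap',onz(d,344.5,123,.0137,True))
for p in [(317,102),(372,102),(366,257),(316,256)]: print(onz(d,*p,.009,True))
print('press bed front'); 
for p in [(119,135),(159,132),(119,60),(158,60),(157,45)]: print(onz(d,*p,.05,True))
print('bolts');
for p in [(110,105),(191,92)]: print(onz(d,*p,.019,True))
E
python3 - <<'E'
import cv2
i=cv2.imread('pics/w5.png')[0:150,0:260]; cv2.imwrite('pics/w5p.png',cv2.resize(i,None,fx=3,fy=3.9,interpolation=cv2.INTER_CUBIC))
E
```

```text
((486.9433898925781, 15.76115608215332), (167.70750427246094, 56.35142517089844), 4.526063442230225)
[[401.1277  37.2319]
 [405.5746 -18.9438]
 [572.759   -5.7096]
 [568.3123  50.4661]]
cap [0.5488 0.0206 0.0137]
[0.5675 0.0494 0.009 ]
[ 0.5729 -0.0055  0.009 ]
[ 0.4039 -0.0193  0.009 ]
[0.4011 0.0372 0.009 ]
press bed front
[0.5301 0.2476 0.05  ]
[0.5333 0.1981 0.05  ]
[0.6072 0.2513 0.05  ]
[0.6032 0.203  0.05  ]
[0.6183 0.2058 0.05  ]
bolts
[0.5618 0.2846 0.019 ]
[0.5727 0.1784 0.019 ]
```

View pics/w5p.png

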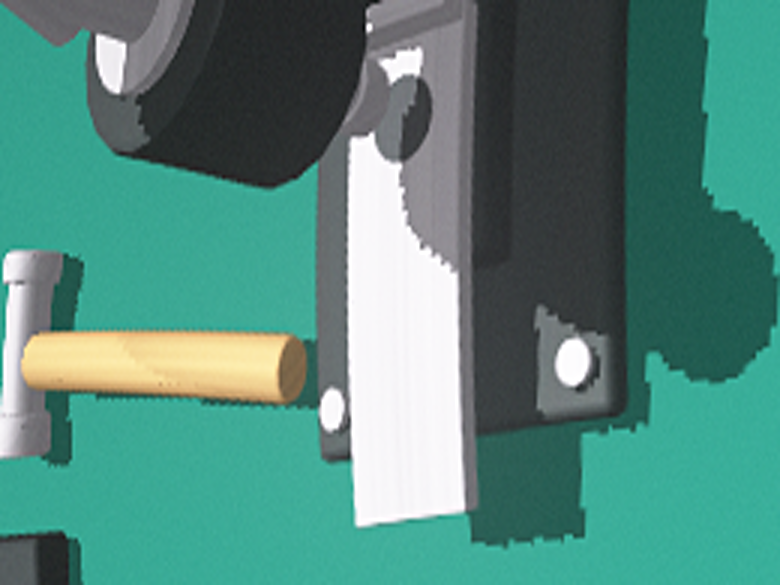

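{"fn": "carry_out", "kwargs": {
  "rows": [
    {"offset": [-0.037,0.025,0.03],"rot": [0,0,0],"gripper": 1},
    {"offset": [0,0,0.05],"rot": [0,0,0],"gripper": 1},
    {"offset": [0,0,0.045],"rot": [0,0,0],"gripper": 1},
    {"offset": [0,0,0.02],"rot": [0,0,0],"gripper": 1},
    {"offset": [0,0,0],"rot": [0,0,0],"gripper": 1},
    {"offset": [0,0,0],"rot": [0,0,0],"gripper": 1}
  ]
}}

```text
time: 10.02
position: [0.4486, 0.0128, 0.0231]
tool_rot: [3.137, 0.13, 0.002]
ft_force: [0.4, -0.2, 0.3]
grip_width: 1.003
```

Run:
```python
from h import *
st(); d=shot('wrist','w6')
```

```text
10.025 [0.4486 0.0128 0.0231] grip 1.003266046917498 F [ 0.3686 -0.1801  0.274 ] q [ 0.5094  0.1612 -0.6267  2.1331  0.1249  0.88   -1.6787]
[[ 0.9966  0.0829  0.0016]
 [ 0.0829 -0.9966 -0.0017]
 [ 0.0015  0.0018 -1.    ]]
```

View pics/w6.png

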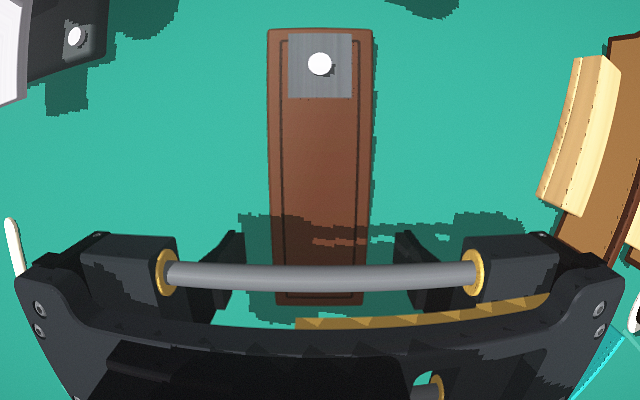

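The jaws straddle the flat board, which is centred at image column 320. I'll go down 13 mm and grip.

{"fn": "carry_out", "kwargs": {
  "rows": [
    {"offset": [0,0,0.008],"rot": [0,0,0],"gripper": 1},
    {"offset": [0,0,0.005],"rot": [0,0,0],"gripper": 1},
    {"offset": [0,0,0],"rot": [0,0,0],"gripper": 1},
    {"offset": [0,0,0],"rot": [0,0,0],"gripper": 0.5},
    {"offset": [0,0,0],"rot": [0,0,0],"gripper": 0.5},
    {"offset": [0,0,0],"rot": [0,0,0],"gripper": 0.5},
    {"offset": [0,0,0],"rot": [0,0,0],"gripper": 0.5},
    {"offset": [0,0,0],"rot": [0,0,0],"gripper": 0.5}
  ],
  "grip_force": 40
}}

```text
time: 11.08
position: [0.4477, 0.012, 0.0093]
tool_rot: [3.137, 0.128, 0.0]
ft_force: [-0.2, -0.4, 1.4]
grip_width: 0.661
```

Run:
```python
from h import *
st()
```

```text
11.075 [0.4477 0.012  0.0093] grip 0.6608191363543156 F [-0.1911 -0.449   1.4119] q [ 0.5023  0.1868 -0.6213  2.1428  0.1466  0.8517 -1.697 ]
[[ 0.9967  0.0815  0.0002]
 [ 0.0815 -0.9967 -0.0018]
 [ 0.      0.0018 -1.    ]]
```

{"fn": "carry_out", "kwargs": {
  "rows": [
    {"offset": [0,0,-0.03],"rot": [0,0,0],"gripper": 0.5},
    {"offset": [0,0,-0.04],"rot": [0,0,0],"gripper": 0.5},
    {"offset": [0,0,-0.02],"rot": [0,0,0],"gripper": 0.5},
    {"offset": [0.003,-0.051,0],"rot": [0,0,0],"gripper": 0.5},
    {"offset": [0.003,-0.051,0],"rot": [0,0,0],"gripper": 0.5},
    {"offset": [0.004,-0.051,0],"rot": [0,0,0],"gripper": 0.5},
    {"offset": [0.004,-0.051,0],"rot": [0,0,-0.6],"gripper": 0.5},
    {"offset": [0,0,0],"rot": [0,0,0],"gripper": 0.5},
    {"offset": [0,0,0],"rot": [0,0,0],"gripper": 0.5}
  ]
}}

```text
time: 12.2
position: [0.4446, 0.2159, 0.0983]
tool_rot: [3.135, 0.145, -0.002]
ft_force: [0.8, 0.1, -1.1]
grip_width: 0.663
```

Run:
```python
from h import *
st(); d=shot('wrist','w7'); t=shot('top','top7'); s=shot('side','side7')
cv2.imwrite('pics/side7z.png',cv2.resize(s['img'][200:320,190:340,::-1],None,fx=5,fy=5,interpolation=cv2.INTER_CUBIC))
cv2.imwrite('pics/top7z.png',cv2.resize(t['img'][120:240,230:350,::-1],None,fx=5,fy=5,interpolation=cv2.INTER_CUBIC))
```

```text
12.2 [0.4446 0.2159 0.0983] grip 0.6633341806596192 F [ 0.7838  0.0976 -1.0928] q [ 0.2651  0.1786 -0.8264  1.9616  0.152   1.0656 -2.1062]
[[ 0.9957  0.0921 -0.0011]
 [ 0.0921 -0.9957 -0.0028]
 [-0.0013  0.0027 -1.    ]]
```

View pics/w7.png

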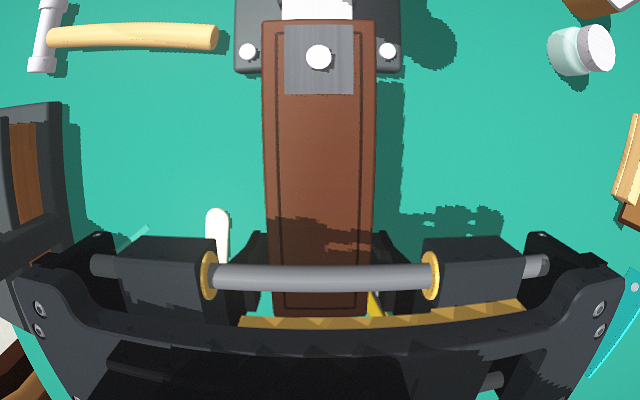

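View pics/side7z.png

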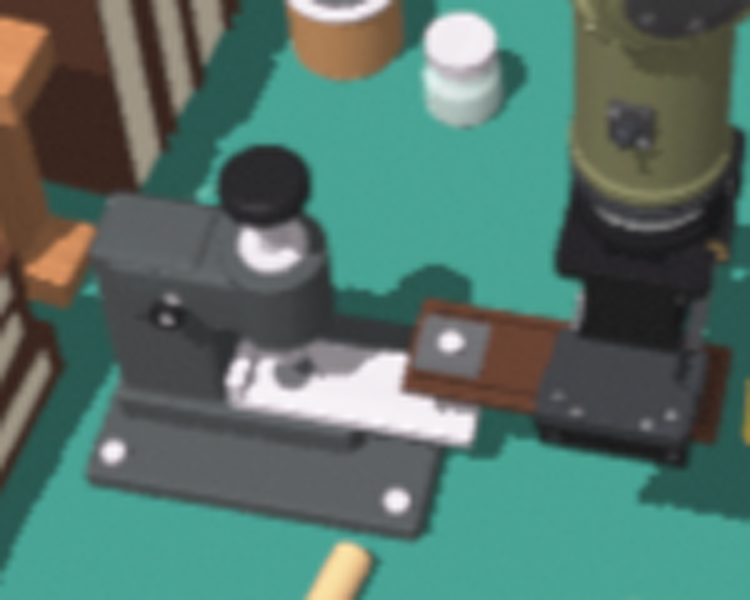

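View pics/top7z.png

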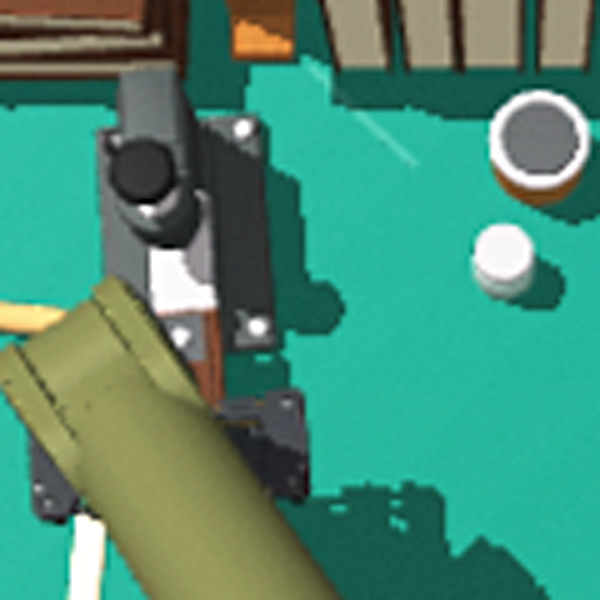

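The board is held level, with the cap at (318,57) in the wrist view, and in line with the bed. The press foot bolts show at (247,52) and (388,51). I'll compute the alignment.

Run:
```python
from h import *
d=load('w7')
a=onz(d,247.5,51.5,.02,True); b=onz(d,388,50.5,.02,True); print('bolts',a,b,(a+b)/2, np.degrees(np.arctan2((a-b)[0]*-1,(a-b)[1])))
l=onz(d,283,8,.05,True); r=onz(d,353,8,.05,True); print('bed',l,r,(l+r)/2)
zc=.0983-.0093+.009
print('cap',onz(d,318.5,57,zc+.005,True)); e=onz(d,263,21,zc,True),onz(d,376,22,zc,True); print('end',e,(e[0]+e[1])/2)
im=d['img'].astype(int)
for y in (6,10,14): 
    w=np.where(im[y,250:400].min(1)>170)[0]+250; print(y,w.min(),w.max())
```

```text
bolts [0.5627 0.2804 0.02  ] [0.573  0.1753 0.02  ] [0.5679 0.2279 0.02  ] 5.638266089589564
bed [0.5887 0.2525 0.05  ] [0.5928 0.2069 0.05  ] [0.5907 0.2297 0.05  ]
cap [0.5462 0.2253 0.103 ]
end (array([0.5646, 0.2549, 0.098 ]), array([0.5693, 0.1985, 0.098 ])) [0.567  0.2267 0.098 ]
6 282 351
10 282 351
14 282 351
```

{"fn": "carry_out", "kwargs": {
  "rows": [
    {"offset": [0,0,0.02],"rot": [0,0,0],"gripper": 0.5},
    {"offset": [0,0,0.014],"rot": [0,0,0],"gripper": 0.5},
    {"offset": [0,0,0.003],"rot": [0,0,0],"gripper": 0.5},
    {"offset": [0,0,0],"rot": [0,0,0],"gripper": 0.5},
    {"offset": [0,0,0],"rot": [0,0,0],"gripper": 0.5}
  ]
}}

```text
time: 12.98
position: [0.4455, 0.2168, 0.0624]
tool_rot: [3.137, 0.145, 0.002]
ft_force: [0.1, -0.3, -1.1]
grip_width: 0.656
```

{"fn": "carry_out", "kwargs": {
  "rows": [
    {"offset": [0.02,0,0],"rot": [0,0,0],"gripper": 0.5},
    {"offset": [0.02,0,0],"rot": [0,0,0],"gripper": 0.5},
    {"offset": [0.015,0,0],"rot": [0,0,0],"gripper": 0.5},
    {"offset": [0,0,0.001],"rot": [0,0,0],"gripper": 0.5},
    {"offset": [0,0,0],"rot": [0,0,0],"gripper": 0.5}
  ]
}}

```text
time: 13.6
position: [0.4989, 0.2217, 0.0606]
tool_rot: [3.136, 0.145, -0.002]
ft_force: [0.0, 0.6, -0.5]
grip_width: 0.66
```

Run:
```python
from h import *
st(); d=shot('wrist','w8'); s=shot('side','side8')
cv2.imwrite('pics/side8z.png',cv2.resize(s['img'][220:310,200:310,::-1],None,fx=7,fy=6.6,interpolation=cv2.INTER_CUBIC))
```

```text
13.6 [0.4989 0.2217 0.0606] grip 0.6600035942445769 F [ 0.0188  0.5703 -0.5377] q [ 0.2022  0.351  -0.7725  1.8752  0.2852  1.0303 -2.1673]
[[ 0.9957  0.0925 -0.001 ]
 [ 0.0925 -0.9957 -0.0021]
 [-0.0012  0.002  -1.    ]]
```

View pics/w8.png

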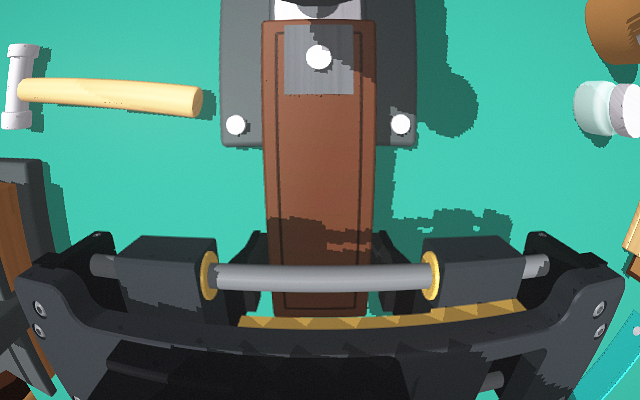

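View pics/side8z.png

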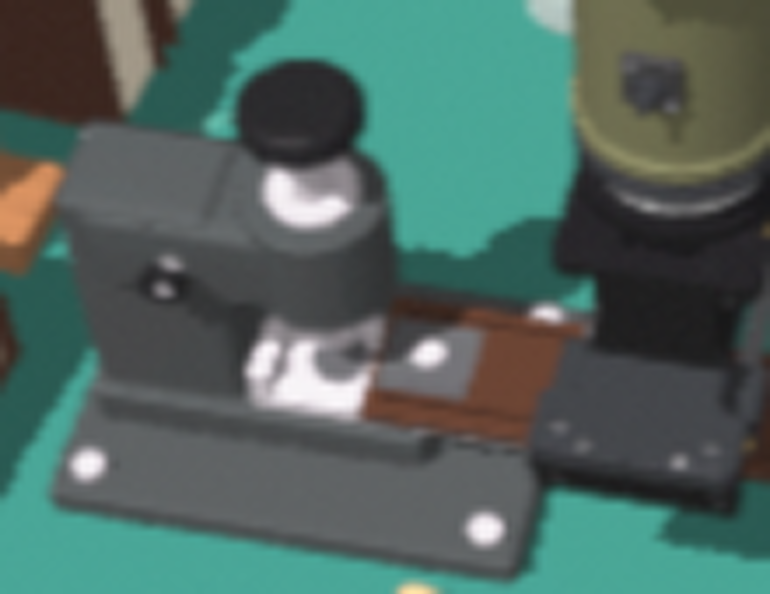

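{"fn": "carry_out", "kwargs": {
  "rows": [
    {"offset": [0.012,0,0],"rot": [0,0,0],"gripper": 0.5},
    {"offset": [0.01,0,0],"rot": [0,0,0],"gripper": 0.5},
    {"offset": [0.007,0,0],"rot": [0,0,0],"gripper": 0.5},
    {"offset": [0,0,0],"rot": [0,0,0],"gripper": 0.5},
    {"offset": [0,0,0],"rot": [0,0,0],"gripper": 0.5}
  ]
}}

```text
time: 14.32
position: [0.5283, 0.2244, 0.0606]
tool_rot: [3.136, 0.145, -0.001]
ft_force: [-0.1, 0.6, -0.9]
grip_width: 0.661
```

{"fn": "carry_out", "kwargs": {
  "rows": [
    {"offset": [0.002,0,0],"rot": [0,0,0],"gripper": 0.5},
    {"offset": [0.002,0,0],"rot": [0,0,0],"gripper": 0.5},
    {"offset": [0,0,0],"rot": [0,0,0],"gripper": 0.5},
    {"offset": [0,0,0],"rot": [0,0,0],"gripper": 0.5}
  ]
}}

```text
time: 14.82
position: [0.5326, 0.2247, 0.0608]
tool_rot: [3.136, 0.145, 0.0]
ft_force: [-0.2, -0.5, -1.0]
grip_width: 0.66
```

{"fn": "carry_out", "kwargs": {
  "rows": [
    {"offset": [0.0015,0,0],"rot": [0,0,0],"gripper": 0.5},
    {"offset": [0.0015,0,0],"rot": [0,0,0],"gripper": 0.5},
    {"offset": [0,0,0],"rot": [0,0,0],"gripper": 0.5}
  ]
}}

```text
time: 15.2
position: [0.5353, 0.2249, 0.0606]
tool_rot: [3.136, 0.144, -0.001]
ft_force: [-1.0, -0.7, -1.1]
grip_width: 0.657
```

{"fn": "carry_out", "kwargs": {
  "rows": [
    {"offset": [0.0015,0,0],"rot": [0,0,0],"gripper": 0.5},
    {"offset": [0,0,0],"rot": [0,0,0],"gripper": 0.5},
    {"offset": [0,0,0],"rot": [0,0,0],"gripper": 0.5}
  ]
}}

```text
time: 15.58
position: [0.5354, 0.225, 0.0602]
tool_rot: [3.136, 0.145, -0.005]
ft_force: [-4.5, -0.6, -1.2]
grip_width: 0.661
```

That is contact with the back stop (-4.5 N). Next I'll lower the board onto the bed.

{"fn": "carry_out", "kwargs": {
  "rows": [
    {"offset": [0,0,0.001],"rot": [0,0,0],"gripper": 0.5},
    {"offset": [0,0,0.001],"rot": [0,0,0],"gripper": 0.5},
    {"offset": [0,0,0],"rot": [0,0,0],"gripper": 0.5},
    {"offset": [0,0,0],"rot": [0,0,0],"gripper": 0.5}
  ]
}}

```text
time: 16.08
position: [0.5354, 0.225, 0.0593]
tool_rot: [3.135, 0.145, -0.005]
ft_force: [-8.8, -1.6, 7.1]
grip_width: 0.658
```

Run:
```python
from h import *
st(); d=shot('wrist','w9'); s=shot('side','side9')
cv2.imwrite('pics/side9z.png',cv2.resize(s['img'][220:310,200:310,::-1],None,fx=7,fy=6.6,interpolation=cv2.INTER_CUBIC))
```

```text
16.075 [0.5354 0.225  0.0593] grip 0.6583796141513142 F [-8.7587 -1.5794  7.1142] q [ 0.1746  0.4241 -0.745   1.7894  0.3273  1.06   -2.1686]
[[ 0.9957  0.0923 -0.0031]
 [ 0.0922 -0.9957 -0.0035]
 [-0.0034  0.0032 -1.    ]]
```

View pics/side9z.png

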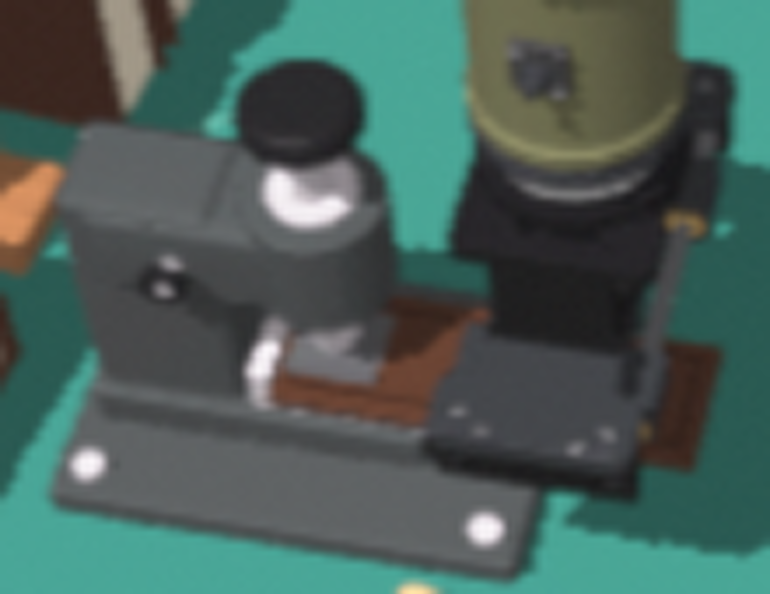

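View pics/w9.png

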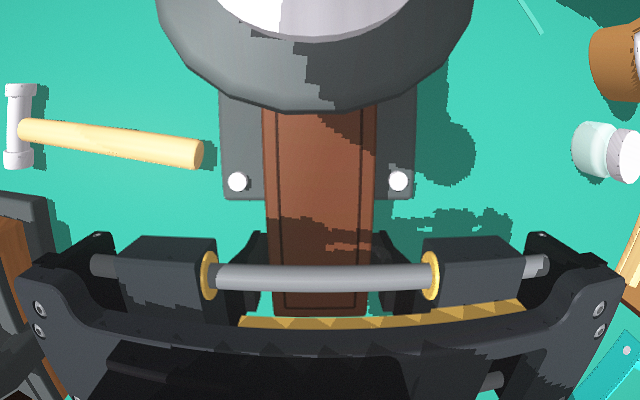

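{"fn": "carry_out", "kwargs": {
  "rows": [
    {"offset": [0,0,0],"rot": [0,0,0],"gripper": 0.75},
    {"offset": [0,0,0],"rot": [0,0,0],"gripper": 0.9},
    {"offset": [0,0,0],"rot": [0,0,0],"gripper": 1},
    {"offset": [-0.02,0,0],"rot": [0,0,0],"gripper": 1},
    {"offset": [-0.03,0,-0.02],"rot": [0,0,0],"gripper": 1},
    {"offset": [-0.02,0,-0.05],"rot": [0,0,0],"gripper": 1},
    {"offset": [0,0,-0.06],"rot": [0,0,0],"gripper": 1},
    {"offset": [0,0,-0.06],"rot": [0,0,0],"gripper": 1},
    {"offset": [0,0,0],"rot": [0,0,0],"gripper": 1}
  ]
}}

```text
time: 17.3
position: [0.4703, 0.2206, 0.2542]
tool_rot: [-3.138, -0.144, -0.017]
ft_force: [0.1, -0.4, -1.2]
grip_width: 1.002
```

Run:
```python
from h import *
st(); d=shot('wrist','w10'); s=shot('side','side10')
cv2.imwrite('pics/side10z.png',cv2.resize(s['img'][220:310,200:310,::-1],None,fx=7,fy=6.6,interpolation=cv2.INTER_CUBIC))
```

```text
17.3 [0.4703 0.2206 0.2542] grip 1.0021693128551024 F [ 0.1184 -0.358  -1.2358] q [ 0.3238  0.0737 -0.8471  1.7196  0.0613  1.3641 -2.0128]
[[ 0.9957  0.0918  0.0106]
 [ 0.0918 -0.9958  0.0006]
 [ 0.0106  0.0004 -0.9999]]
```

View pics/side10z.png

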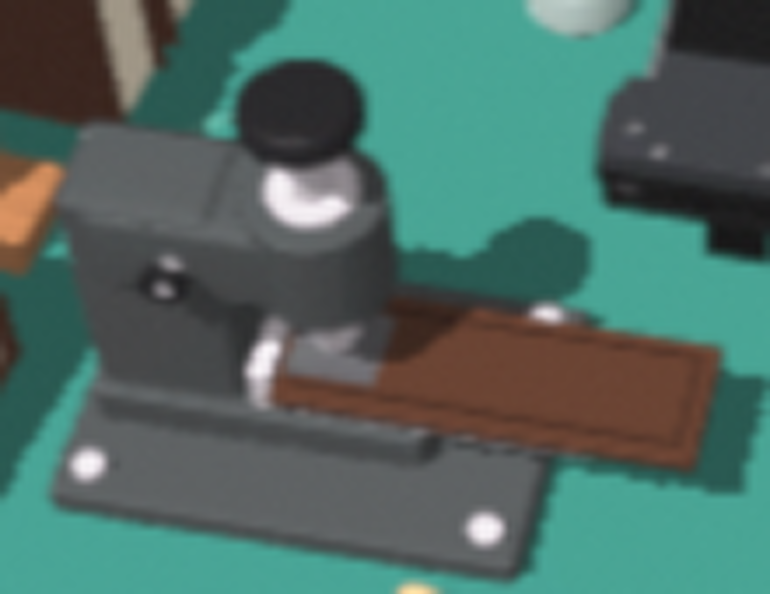

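View pics/w10.png

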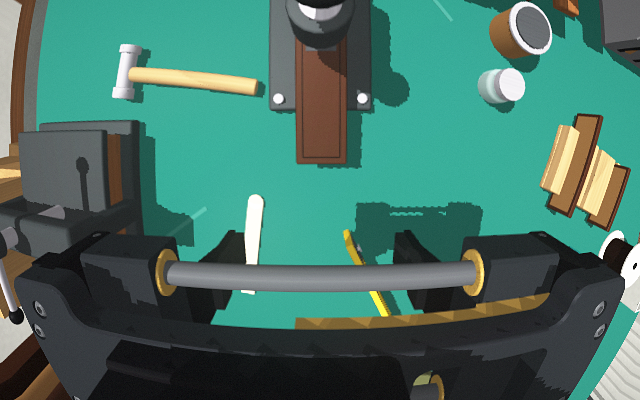

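The board sits in the press against the stop. I'll close the fingers and go above the knob.

{"fn": "carry_out", "kwargs": {
  "rows": [
    {"offset": [0,0,-0.05],"rot": [0,0,0],"gripper": 0},
    {"offset": [0.042,0.001,-0.01],"rot": [0,-0.6,0],"gripper": 0},
    {"offset": [0.042,0.001,0],"rot": [0,0,0],"gripper": 0},
    {"offset": [0.042,0,0],"rot": [0,0,0],"gripper": 0},
    {"offset": [0.04,0,0],"rot": [0,0,0],"gripper": 0},
    {"offset": [0,0,0.02],"rot": [0,0,0],"gripper": 0},
    {"offset": [0,0,0.02],"rot": [0,0,0],"gripper": 0},
    {"offset": [0,0,0],"rot": [0,0,0],"gripper": 0}
  ]
}}

```text
time: 18.4
position: [0.6303, 0.2317, 0.2647]
tool_rot: [3.133, 0.146, -0.024]
ft_force: [0.8, -1.0, -0.1]
grip_width: 0.168
```

Run:
```python
from h import *
st(); s=shot('side','side11')
cv2.imwrite('pics/side11z.png',cv2.resize(s['img'][190:310,200:310,::-1],None,fx=5,fy=5,interpolation=cv2.INTER_CUBIC))
```

```text
18.4 [0.6303 0.2317 0.2647] grip 0.16831788478848064 F [ 0.8476 -0.9809 -0.1186] q [ 0.1601  0.4769 -0.8013  1.3007  0.3328  1.5152 -2.084 ]
[[ 0.9955  0.0932 -0.0148]
 [ 0.0931 -0.9956 -0.0053]
 [-0.0152  0.0039 -0.9999]]
```

View pics/side11z.png

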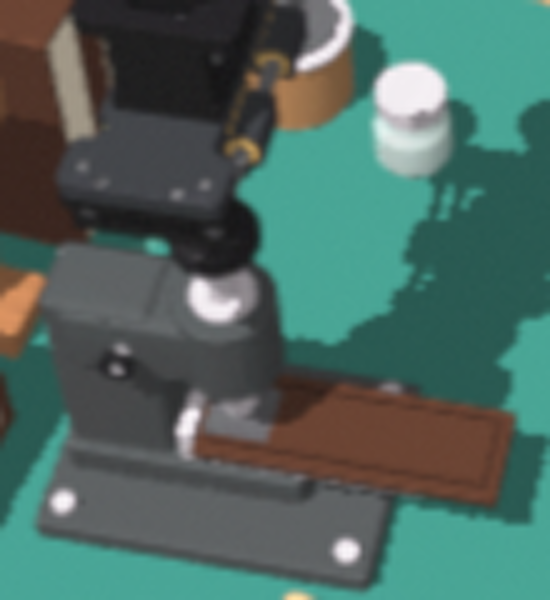

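{"fn": "carry_out", "kwargs": {
  "rows": [
    {"offset": [0.005,-0.0015,0.01],"rot": [0,0.9,0],"gripper": 0},
    {"offset": [0,0,0.01],"rot": [0,0,0],"gripper": 0},
    {"offset": [0,0,0.006],"rot": [0,0,0],"gripper": 0},
    {"offset": [0,0,0],"rot": [0,0,0],"gripper": 0},
    {"offset": [0,0,0],"rot": [0,0,0],"gripper": 0}
  ]
}}

```text
time: 19.08
position: [0.6374, 0.2342, 0.2418]
tool_rot: [3.137, 0.144, 0.009]
ft_force: [0.1, 0.2, -0.6]
grip_width: 0.006
```

{"fn": "carry_out", "kwargs": {
  "rows": [
    {"offset": [0,0,0.004],"rot": [0,0,0],"gripper": 0},
    {"offset": [0,0,0.004],"rot": [0,0,0],"gripper": 0},
    {"offset": [0,0,0],"rot": [0,0,0],"gripper": 0},
    {"offset": [0,0,0],"rot": [0,0,0],"gripper": 0}
  ]
}}

```text
time: 19.58
position: [0.6376, 0.2343, 0.234]
tool_rot: [3.137, 0.145, 0.01]
ft_force: [0.5, 0.9, 1.9]
grip_width: 0.007
```

Run:
```python
from h import *
st(); s=shot('side','side12'); t=shot('top','top12')
cv2.imwrite('pics/side12z.png',cv2.resize(s['img'][190:310,200:310,::-1],None,fx=5,fy=5,interpolation=cv2.INTER_CUBIC))
```

```text
19.575 [0.6376 0.2343 0.234 ] grip 0.0071408898962816245 F [0.508  0.8711 1.9121] q [ 0.162   0.4889 -0.7953  1.3477  0.3492  1.4407 -2.0954]
[[ 0.9957  0.092   0.0062]
 [ 0.092  -0.9958 -0.0009]
 [ 0.006   0.0015 -1.    ]]
```

View pics/side12z.png

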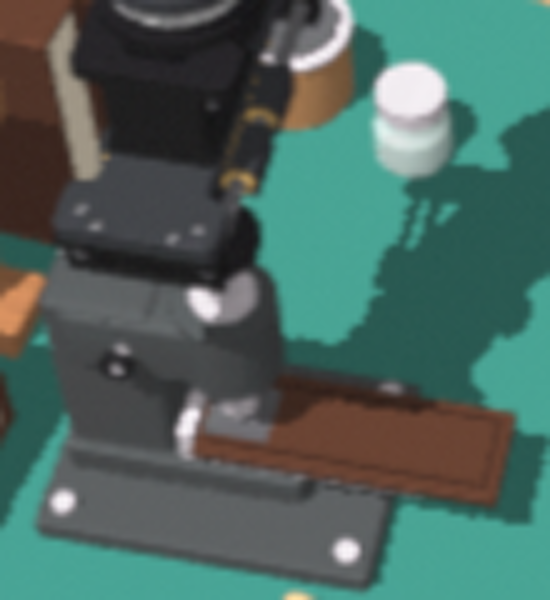

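Contact with the knob. I'll press in small steps and watch the force.

{"fn": "carry_out", "kwargs": {
  "rows": [
    {"offset": [0,0,0.002],"rot": [0,0,0],"gripper": 0},
    {"offset": [0,0,0.002],"rot": [0,0,0],"gripper": 0},
    {"offset": [0,0,0.002],"rot": [0,0,0],"gripper": 0},
    {"offset": [0,0,0],"rot": [0,0,0],"gripper": 0}
  ]
}}

```text
time: 20.18
position: [0.6375, 0.2344, 0.2285]
tool_rot: [3.137, 0.145, 0.01]
ft_force: [0.4, -0.1, 6.0]
grip_width: 0.007
```

{"fn": "carry_out", "kwargs": {
  "rows": [
    {"offset": [0,0,0.001],"rot": [0,0,0],"gripper": 0},
    {"offset": [0,0,0.001],"rot": [0,0,0],"gripper": 0},
    {"offset": [0,0,0.001],"rot": [0,0,0],"gripper": 0},
    {"offset": [0,0,0],"rot": [0,0,0],"gripper": 0}
  ]
}}

```text
time: 20.68
position: [0.6376, 0.2344, 0.2266]
tool_rot: [3.137, 0.144, 0.011]
ft_force: [-1.7, -0.7, 12.6]
grip_width: 0.01
```

{"fn": "carry_out", "kwargs": {
  "rows": [
    {"offset": [0,0,0.001],"rot": [0,0,0],"gripper": 0},
    {"offset": [0,0,0.001],"rot": [0,0,0],"gripper": 0},
    {"offset": [0,0,0.001],"rot": [0,0,0],"gripper": 0},
    {"offset": [0,0,0],"rot": [0,0,0],"gripper": 0}
  ]
}}

```text
time: 21.18
position: [0.6376, 0.2344, 0.2242]
tool_rot: [3.137, 0.144, 0.012]
ft_force: [-2.3, -1.0, 13.7]
grip_width: 0.008
```

{"fn": "carry_out", "kwargs": {
  "rows": [
    {"offset": [0,0,0.001],"rot": [0,0,0],"gripper": 0},
    {"offset": [0,0,0.001],"rot": [0,0,0],"gripper": 0},
    {"offset": [0,0,0.001],"rot": [0,0,0],"gripper": 0},
    {"offset": [0,0,0],"rot": [0,0,0],"gripper": 0}
  ]
}}

```text
time: 21.68
position: [0.6376, 0.2344, 0.2215]
tool_rot: [3.137, 0.144, 0.012]
ft_force: [-2.7, -0.8, 15.1]
grip_width: 0.006
```

{"fn": "carry_out", "kwargs": {
  "rows": [
    {"offset": [0,0,0.001],"rot": [0,0,0],"gripper": 0},
    {"offset": [0,0,0.001],"rot": [0,0,0],"gripper": 0},
    {"offset": [0,0,0.001],"rot": [0,0,0],"gripper": 0},
    {"offset": [0,0,0],"rot": [0,0,0],"gripper": 0}
  ]
}}

```text
time: 22.18
position: [0.6377, 0.2344, 0.2196]
tool_rot: [3.137, 0.144, 0.013]
ft_force: [-4.4, -2.5, 17.6]
grip_width: 0.002
```

{"fn": "carry_out", "kwargs": {
  "rows": [
    {"offset": [0,0,0.001],"rot": [0,0,0],"gripper": 0},
    {"offset": [0,0,0.001],"rot": [0,0,0],"gripper": 0},
    {"offset": [0,0,0],"rot": [0,0,0],"gripper": 0}
  ]
}}

```text
time: 22.55
position: [0.6377, 0.2345, 0.2192]
tool_rot: [3.136, 0.144, 0.015]
ft_force: [-6.8, -3.1, 25.1]
grip_width: 0.006
```

{"fn": "carry_out", "kwargs": {
  "rows": [
    {"offset": [0,0,0.001],"rot": [0,0,0],"gripper": 0},
    {"offset": [0,0,0.001],"rot": [0,0,0],"gripper": 0},
    {"offset": [0,0,0],"rot": [0,0,0],"gripper": 0},
    {"offset": [0,0,0],"rot": [0,0,0],"gripper": 0}
  ]
}}

```text
time: 23.05
position: [0.6378, 0.2345, 0.219]
tool_rot: [3.136, 0.144, 0.017]
ft_force: [-8.6, -5.2, 32.3]
grip_width: 0.006
```

{"fn": "carry_out", "kwargs": {
  "rows": [
    {"offset": [0,0,-0.003],"rot": [0,0,0],"gripper": 0},
    {"offset": [0,0,-0.004],"rot": [0,0,0],"gripper": 0},
    {"offset": [0,0,-0.006],"rot": [0,0,0],"gripper": 0},
    {"offset": [0,0,-0.008],"rot": [0,0,0],"gripper": 0},
    {"offset": [0,0,-0.02],"rot": [0,0,0],"gripper": 0},
    {"offset": [0,0,-0.05],"rot": [0,0,0],"gripper": 0},
    {"offset": [-0.05,0,-0.02],"rot": [0,0,0],"gripper": 0},
    {"offset": [-0.05,0,0],"rot": [0,0,0],"gripper": 0},
    {"offset": [-0.05,0,0],"rot": [0,0,0],"gripper": 0},
    {"offset": [-0.03,0,0],"rot": [0,0,0],"gripper": 0}
  ]
}}

```text
time: 24.3
position: [0.455, 0.2178, 0.3216]
tool_rot: [3.135, 0.146, 0.007]
ft_force: [-0.4, 0.5, 1.3]
grip_width: 0.007
```

Run:
```python
from h import *
st(); s=shot('side','side13'); t=shot('top','top13'); shot('wrist','w13')
a=[cv2.resize(load(x)['img'][220:310,200:310,::-1],None,fx=3.5,fy=3.5,interpolation=cv2.INTER_CUBIC) for x in('side10','side13')]
cv2.imwrite('pics/side13z.png',np.hstack(a))
```

```text
24.3 [0.455  0.2178 0.3216] grip 0.006600049979086987 F [-0.3875  0.4978  1.2693] q [ 0.3893  0.0106 -0.8875  1.6321  0.0131  1.5004 -1.9768]
[[ 0.9957  0.093   0.0044]
 [ 0.093  -0.9957 -0.0031]
 [ 0.0041  0.0035 -1.    ]]
```

View pics/side13z.png

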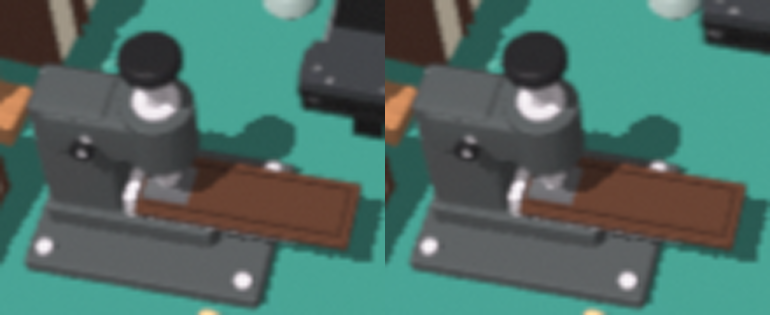

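View pics/top13.png

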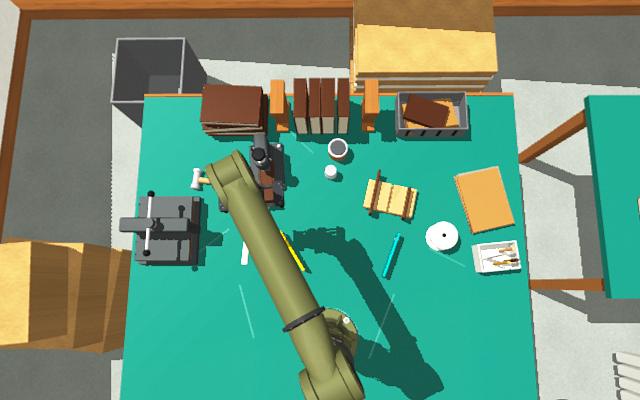

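View pics/w13.png

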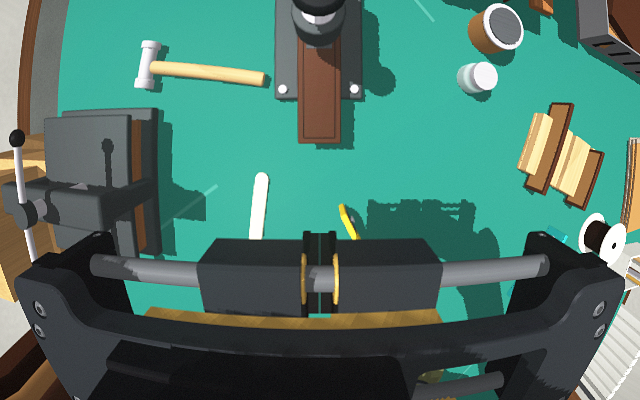

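The knob is up again, and the board is unmoved against the stop. One closer comparison of the setter/cap area before and after:

Run:
```python
from h import *
a=[cv2.resize(load(x)['img'][262:285,232:260,::-1],None,fx=13,fy=13,interpolation=cv2.INTER_CUBIC) for x in('side10','side13')]
cv2.imwrite('pics/cmp.png',np.hstack(a))
a,b=load('side10')['img'].astype(int),load('side13')['img'].astype(int)
D=np.abs(a-b).sum(2); print((D[225:260,225:250]).max(),D[262:285,232:260].max()); print(np.argwhere(D[225:300,205:305]>60)+[225,205])
```

```text
7 111
[[225 289]
 [225 290]
 [225 291]
 ...
 [273 247]
 [273 248]
 [273 249]]
```

View pics/cmp.png

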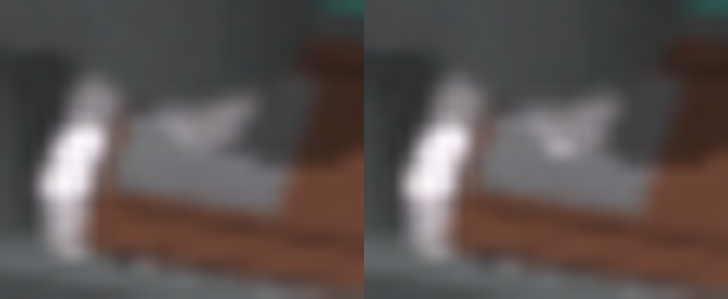

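The cap now sits lower and catches light differently, while the knob region is pixel-identical to before the press, so it has risen fully. I'll hand the job in.

```bash
python3 -c "
from bench import workorder
print(workorder.close_job())"
```

```text
the job is handed in; nothing more can be done
None
```

The job is done and handed in at about 24.5 s of robot time. The riveted board lies in the press against the back stop, cap up. The knob was pressed to its second stop and has risen again.

**What I did**
- I took the riveted board from the middle slot, tilted it and laid it flat on the clear bench with the cap up, then let go of it.
- I took it again across its width and fed it rivet end first, until it met the back stop with about 4.5 N. I then lowered it onto the bed and released it.
- I pressed the knob with closed fingertips past the soft stop. It stopped moving 17 mm below where the knob top should be, by the given heights. Extra push only raised the force, from 18 to 32 N. I then let it rise and backed away.

**Last checks**
- **Knob:** in the side view the knob area matches the picture from before pressing.
- **Board:** it has not moved and is still against the stop.
- **Other things:** those in view in the last pictures looked undisturbed.
- **Closed cap:** this rests on the force and travel readings. The setter largely hides the cap; the only visible sign is a small change in how it looks in the side view.

No check failed.

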